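Touch-screen calibration of a payment terminal

ROBOT

A 6-joint arm with a two-finger parallel gripper is mounted at the origin on the work surface. World frame = base frame: x ahead of the robot, y to its left, z up, the work surface at z = 0. Lengths are in m, angles in degrees, forces in N, time in s.
With the tool pointing down it reaches from about 0.25 to 0.725 m from the base axis. Payload 9.7 kg.
Tool frame: the origin (TCP) lies between the finger pads; the fingertips stand 11 mm ahead of it and the grasp point (between the pads) lies 8 mm behind it; y points along the fingers, x is the direction in which the jaws open and shut, and the axes are right-handed (so a half turn about y gives the same grasp; the last joint's range is limited). The gripper opens to 85 mm and grips with 20 to 120 N. Pads are 22 mm wide; open, the fingers measure 114 mm over their backs; the gripper's body (76 mm by 85 mm) begins 54 mm behind the grasp point. The pads swing forward as they close: fully open they stand 13 mm farther back than shut.
Start: joints at [-69.328, 4.979, 10.078, 95.1, 0, 90], TCP at [0.194, -0.515, 0.242] pointing down, gripper open.
Joint ranges: [-179.16, 179.16], [-48.56, 103.87], [-65.8, 70.77], [-126.05, 130.52], [-82.76, 87.17], [-180, 180]. Speed limits (degrees/s): [127.2, 127.2, 147.25, 180, 180, 180].

INTERFACE

Orientations are given as [roll, pitch, yaw] about the fixed x, y, z axes, in that order (R = Rz(yaw) Ry(pitch) Rx(roll)).
In Python, from workcell import bot, vision gives the robot as it stands. The module is installed in compiled form; this text tells all that it offers.
- The arm moves only by the shell command python3 -m crank 'ROWS' [OPENING] [FORCE]. ROWS is text: rows parted by semicolons, each of 6 numbers parted by spaces: the shift along the tool's x, y, z in m, then the turn, a rotation vector about the tool's x, y, z in rad. A call has 1 to 8 rows; each row is the pose to reach, as a shift and turn from the pose commanded when the call began, along the tool's axes at that moment; what a row does not reach only later rows make up. A row lasts 1/10 s, in which the tool goes at most 50 mm and 8.59 degrees, less where a joint would pass 70% of its speed; a pose out of reach is approached as far as the arm can. A call with a gripper value outside its range is refused whole. OPENING is the gripper's target within -1 to 1 (shut at 1, half-way at 0, fully open at -1), set as the call begins (- or left out, the last holds). The fingers move at their own pace and stop on an object; FORCE is the grip in N (left out, the last holds). Time passes only in rows, so rows that repeat a pose let the fingers close. It gives the time, the measured TCP pose, the force and the opening at its end, in the units of the state.
- bot.get_obs(): the state, without advancing time (a new reading comes with each control period).
- vision.camera(name): name is "scene" or "side" or "wrist"; returns the picture (480x640x3 uint8, red, green, blue); there is no depth.
- vision.get_calibration(name): a dict with "fx", "fy", "cx", "cy" (pixels), "rvec" (rotation vector, rad) and "tvec" (3), from world to camera coordinates, as OpenCV has them. Camera axes: x right, y down, z forward; pixel columns grow to the right and rows downward; lengths in m; the calibration is good to about 2 mm. A picture is of the moment at which its call begins: read the wrist's pose just before it. get_calibration takes no time and is no camera call; for the wrist camera it gives the pose at the moment of the call.
- bot.job_done(): hands the job in, once; it reports no verdict.
The state is a dict: "time": time; "q": joint angles; "qd": joint speeds; "joint_efforts": joint torques, N m; "ee_pos": TCP position; "tcp_rot": TCP orientation; "wrist_force": force on the tool from outside, world axes, zero at the start; "torque": the same for the moment, N m; "opening": finger opening in m.
Only numpy, scipy, OpenCV 4.12 (cv2) and the standard library are available. Lean on these libraries where they do the work, as an engineer would, in place of code of your own. Each camera call takes 0.05 s, during which the arm holds its last target. There are 200 camera calls.

TASK

The payment terminal in the foam-lined tray is showing its touch calibration page, with a ringed cross in each corner of the screen. With a fingertip, tap each cross lightly, going clockwise as a person at its card-slot edge reads the screen: top left, top right, bottom right, bottom left, lifting the finger a couple of centimetres off the glass after each tap. Do not shift or pick up the terminal, and leave the things around it alone.

Things in the scene. Friction and masses are not known exactly. Their poses are not given: they have to be found in the camera images.
- terminal: Dark grey wedge, 215 (x) by 253 mm (y), about 1 kg, loose in the tray. Origin: centre of its underside; x runs from its low front edge (card slot in the front face) to the rear, y to the reader's left. Flush black glass 168 x 246 mm slopes up 0.22 rad, from 30 mm above the underside at the front to 67 mm; behind it a round printer lid, 112 mm wide, rises to 88 mm. Over 15 N is too hard a tap, 2 to 5 N is good.
- cross_top_left: The top left ringed cross on the glass: thin light lines, ring 38 mm across; a fingertip anywhere in the 44 mm square about it is on it. Origin: middle of the cross, on the glass, 59 mm above the terminal's underside; z straight out of the glass, x up the screen, y to the reader's left. It is 45 mm up the screen and 85 mm left of its centre and moves with the terminal.
- cross_top_right: The top right ringed cross on the glass: thin light lines, ring 38 mm across; a fingertip anywhere in the 44 mm square about it is on it. Origin: middle of the cross, on the glass, 59 mm above the terminal's underside; z straight out of the glass, x up the screen, y to the reader's left. It is 45 mm up the screen and 85 mm right of its centre and moves with the terminal.
- cross_bottom_right: The bottom right ringed cross on the glass: thin light lines, ring 38 mm across; a fingertip anywhere in the 44 mm square about it is on it. Origin: middle of the cross, on the glass, 39 mm above the terminal's underside; z straight out of the glass, x up the screen, y to the reader's left. It is 45 mm down the screen and 85 mm right of its centre and moves with the terminal.
- cross_bottom_left: The bottom left ringed cross on the glass: thin light lines, ring 38 mm across; a fingertip anywhere in the 44 mm square about it is on it. Origin: middle of the cross, on the glass, 39 mm above the terminal's underside; z straight out of the glass, x up the screen, y to the reader's left. It is 45 mm down the screen and 85 mm left of its centre and moves with the terminal.
- tray: Black tray fixed to the bench, 250 mm (x) by 290 mm (y), rim 24 mm high, 4 mm walls, lined with dark springy foam, top 20 mm above the bench, on which the terminal sinks about 1 mm for every 1.5 N of press (9 mm at most). Origin: centre of its underside; the terminal stands in its middle, facing the same way within 3 degrees.
- handheld: Black handheld terminal lying on its back, 165 x 78 x 22 mm; beside the tray, left or right. Origin: centre of its underside. Leave alone.
- bin: Small open red bin of battery packs, 165 x 105 x 70 mm high; on the tray's other side. Origin: centre of its underside. Leave alone.
- screwdriver: Screwdriver lying on the bench behind the terminal (its rear side). Origin: on the bench under its middle; it lies along its own x. Leave alone.
- bottle: Closed white bottle, 48 mm across, 130 mm tall, standing behind the terminal at its rear left. Origin: centre of its underside. Leave alone.

How it is judged:
By the outcome, as a careful person would: the job done as asked, in the order asked, and still so for the second after the job is handed in, with the robot touching nothing.
It also fails if it takes over 42 s, if anything falls off the work surface, if the arm or the gripper's body presses on something with over 40 N, if the wrist force passes 120 N, or if a joint passes its speed limit or range.

## Working session

There is one attempt and no reset: what is moved stays moved. The work goes in short steps, Python scripts to look and compute and a shell command to move; the robot and the scene stay as the last step left them, time stands still between calls to the robot, and variables do not carry over. Pictures are saved under pics/ and viewed, about 8 in all and at most 12, crops included, and the job is handed in when it is done.

```bash
mkdir -p pics; python3 - <<'E'
from workcell import bot, vision
import cv2
for n in ["scene","side"]:
    cv2.imwrite(f"pics/{n}0.png", vision.camera(n)[:,:,::-1]); c=vision.get_calibration(n); print(n,c)
print(bot.get_obs())
E
```

```text
scene {'fx': 473.3203405678924, 'fy': 473.3203405678924, 'cx': 321.9458207520734, 'cy': 239.1173304439381, 'rvec': array([ 1.52992081,  2.20989399, -0.71006016]), 'tvec': array([ 0.1371121 , -0.4122928 ,  1.34127768])}
side {'fx': 578.4706493726019, 'fy': 578.4706493726019, 'cx': 319.28737606126936, 'cy': 241.30692725847527, 'rvec': array([ 0.68495799, -2.64862593,  1.10465536]), 'tvec': array([0.55794103, 0.21371429, 0.84943022])}
{'time': 0.1, 'q': array([-6.93270067e+01,  5.00792429e+00,  1.00400057e+01,  9.50992872e+01,
        8.78428023e-04,  8.99996310e+01]), 'qd': array([-0.00043925, -0.13158228,  0.10544049, -0.01521426,  0.00738847,
       -0.02494659]), 'joint_efforts': array([ 8.55846133e-05, -5.21559155e+01,  4.65654802e+01,  1.59850053e-02,
       -3.37974973e-05,  2.92357562e-06]), 'ee_pos': array([ 0.19410736, -0.51441152,  0.24166325]), 'tcp_rot': array([-8.99991211e+01,  6.72058691e-02, -6.93266376e+01]), 'wrist_force': array([-0.08184692,  0.06034567,  0.48648285]), 'torque': array([ 0.06184837, -0.06025629, -0.00738404]), 'opening': 0.08505620030915578}
```

View pics/scene0.png

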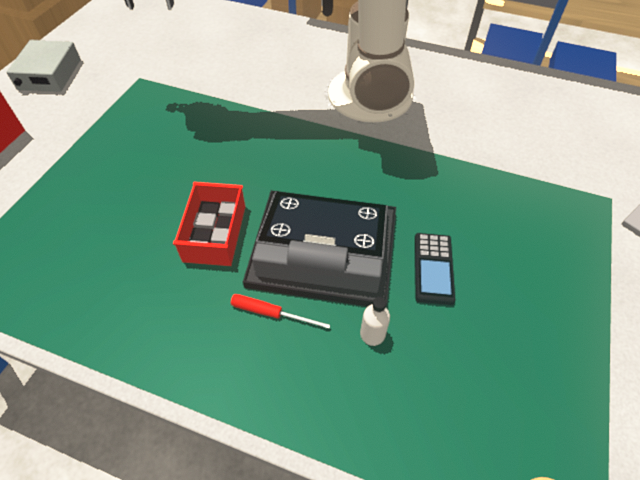

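View pics/side0.png

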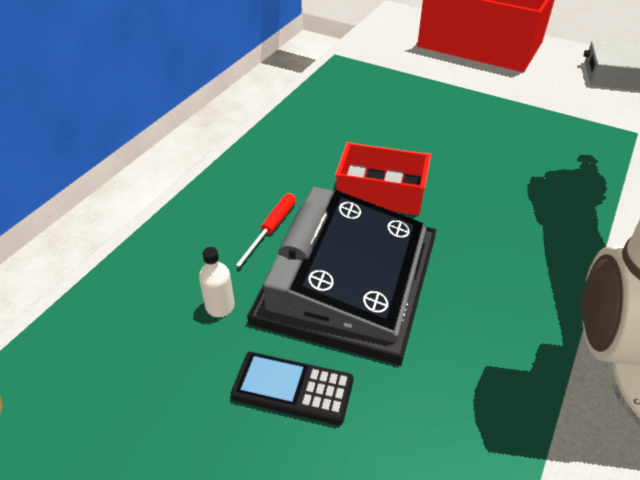

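The scene view has the reader on the robot's side, with the bottle at rear left (+y). The crosses by (scene; side) pixel are:
- Top left: (364,241); (321,280)
- Top right: (280,230); (350,210)
- Bottom right: (289,203); (398,229)
- Bottom left: (368,213); (375,302)

I'll triangulate these and fit the terminal pose.

```bash
cat > h.py <<'E'
import cv2, numpy as np
from scipy.spatial.transform import Rotation as Ro
from workcell import bot, vision
def rows(p, R):
    """shift and rotvec in present tool axes to bring the TCP to p, R (Rotation)"""
    o=bot.get_obs(); R0=Ro.from_euler('xyz',o['tcp_rot'],degrees=True)
    return R0.inv().apply(p-o['ee_pos']), (R0.inv()*R).as_rotvec()
E
python3 - <<'E'
from h import *
px={"scene":[(364,241),(280,230),(289,203),(368,213)],"side":[(321,280),(350,210),(398,229),(375,302)]}
P={};U={}
for n in px:
    c=vision.get_calibration(n); K=np.array([[c['fx'],0,c['cx']],[0,c['fy'],c['cy']],[0,0,1]])
    P[n]=K@np.c_[cv2.Rodrigues(c['rvec'])[0],c['tvec']]
    g=cv2.cvtColor(cv2.imread(f"pics/{n}0.png"),cv2.COLOR_BGR2GRAY); u=[]
    for x,y in px[n]:
        w=g[y-13:y+14,x-13:x+14]; lab,L,st,ce=cv2.connectedComponentsWithStats((w>110).astype('uint8'))
        k=1+np.argmin([np.hypot(*(ce[i]-13))-st[i,4]/20 for i in range(1,lab)])
        b=st[k]; u.append((x-13+b[0]+(b[2]-1)/2,y-13+b[1]+(b[3]-1)/2))
    U[n]=np.array(u); print(n,U[n].tolist())
X=cv2.triangulatePoints(P["scene"],P["side"],U["scene"].T,U["side"].T); X=(X[:3]/X[3]).T
print(X.round(4))
m=np.array([[45,85],[45,-85],[-45,-85],[-45,85]])/1000; m=np.c_[m,np.zeros(4)]
R,rs=Ro.align_vectors(X-X.mean(0),m); F=R.apply(m)+X.mean(0)
print("fit",F.round(4).tolist(),"rms",rs/2,"eul",R.as_euler('xyz',degrees=True))
for a,b in [(0,1),(1,2),(2,3),(3,0)]: print(np.linalg.norm(X[a]-X[b]))
E
```

```text
scene [[363.5, 240.5], [280.0, 229.5], [289.0, 202.5], [367.0, 213.0]]
side [[320.5, 280.0], [350.0, 209.5], [398.0, 228.5], [375.5, 301.5]]
[[ 0.5538  0.1477  0.0784]
 [ 0.5875 -0.0189  0.0793]
 [ 0.5015 -0.0356  0.0602]
 [ 0.4674  0.1298  0.0583]]
fit [[0.5536, 0.1479, 0.0782], [0.5875, -0.0187, 0.0795], [0.5015, -0.0364, 0.0599], [0.4676, 0.1302, 0.0586]] rms 0.0005201164270520935 eul [ -0.45281192 -12.55846752  11.59012612]
0.16999760304612205
0.0896818278767808
0.16897536850454908
0.09053848087578521
```

The fit is good: 0.5 mm rms, slope 12.6°, yaw 11.6°, and heights matching 59/39 mm plus the foam. Next I'll work out the move to a hover 60 mm off the top left cross, tool normal to the glass.

```bash
cat >> h.py <<'E'
F=np.array([[0.5536,0.1479,0.0782],[0.5875,-0.0187,0.0795],[0.5015,-0.0364,0.0599],[0.4676,0.1302,0.0586]])
G=Ro.from_euler('xyz',[-0.45,-12.56,11.59],degrees=True); n=G.apply([0,0,1])
T=G*Ro.from_euler('x',-90,degrees=True)
def go(i,h):
    s,r=rows(F[i]+n*(.011+h),T); print(i,h,s.round(4),r.round(4))
E
python3 -c "
from h import *
go(0,.06)"
```

```text
0 0.06 [-0.4956  0.0948  0.555 ] [ 0.1474 -1.4054 -0.1879]
```

```bash
python3 -m crank '-0.4956 0.0948 0.555 0.1474 -1.4054 -0.1879;-0.4956 0.0948 0.555 0.1474 -1.4054 -0.1879;-0.4956 0.0948 0.555 0.1474 -1.4054 -0.1879;-0.4956 0.0948 0.555 0.1474 -1.4054 -0.1879;-0.4956 0.0948 0.555 0.1474 -1.4054 -0.1879;-0.4956 0.0948 0.555 0.1474 -1.4054 -0.1879;-0.4956 0.0948 0.555 0.1474 -1.4054 -0.1879;-0.4956 0.0948 0.555 0.1474 -1.4054 -0.1879' 1 20; python3 -c "
from h import *
go(0,.06)"
```

```text
time: 0.9
ee_pos: [0.378, -0.1609, 0.1914]
tcp_rot: [-89.2, -10.9, -1.1]
wrist_force: [0.8, -0.7, 0.6]
opening: -0.0001
0 0.06 [0.1435 0.0764 0.3082] [ 0.0239 -0.2165 -0.0284]
```

```bash
python3 -m crank '0.1435 0.0764 0.3082 0.0239 -0.2165 -0.0284;0.1435 0.0764 0.3082 0.0239 -0.2165 -0.0284;0.1435 0.0764 0.3082 0.0239 -0.2165 -0.0284;0.1435 0.0764 0.3082 0.0239 -0.2165 -0.0284;0.1435 0.0764 0.3082 0.0239 -0.2165 -0.0284;0.1435 0.0764 0.3082 0.0239 -0.2165 -0.0284;0.1435 0.0764 0.3082 0.0239 -0.2165 -0.0284;0.1435 0.0764 0.3082 0.0239 -0.2165 -0.0284'; python3 - <<'E'
from h import *
go(0,.06); go(0,.02)
cv2.imwrite("pics/side1.png", vision.camera("side")[120:400,150:520,::-1].repeat(2,0).repeat(2,1)[:560,:740]); print(bot.get_obs()['wrist_force'])
E
```

```text
time: 1.7
ee_pos: [0.5405, 0.1467, 0.1453]
tcp_rot: [-90.4, -12.3, 11.5]
wrist_force: [-1.5, -1.1, -1.1]
opening: 0.0002
0 0.06 [-0.0019 -0.0026 -0.0009] [-0.001  -0.0015 -0.0038]
0 0.02 [-0.0017  0.0374 -0.0009] [-0.001  -0.0015 -0.0038]
[-0.1298802  -0.87501714 -0.60762471]
```

View pics/side1.png

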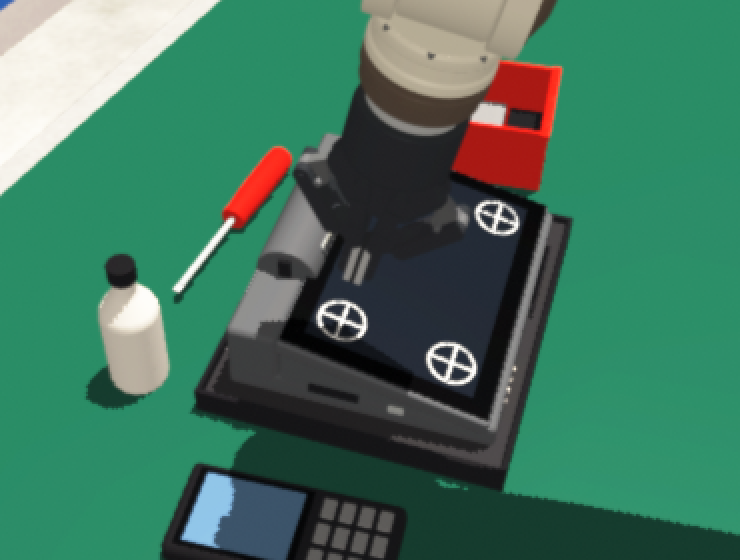

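The view shows the shut fingertips at crop (355,285), over and short of the top left cross at (342,320). The linkages clear the lid, and the bottle and bin are well away.

```bash
python3 -m crank '-0.0017 0.015 -0.0009 0 0 -0.0038;-0.0017 0.030 -0.0009 0 0 -0.0038;-0.0017 0.0445 -0.0009 0 0 -0.0038;-0.0017 0.0445 -0.0009 0 0 -0.0038;-0.0017 0.0445 -0.0009 0 0 -0.0038;-0.0017 0.0445 -0.0009 0 0 -0.0038'; python3 - <<'E'
from h import *
go(0,0)
c=vision.get_calibration("side");o=bot.get_obs()
tip=o['ee_pos']+Ro.from_euler('xyz',o['tcp_rot'],degrees=True).apply([0,.011,0])
p=cv2.projectPoints(np.array([tip,F[0]]),c['rvec'],c['tvec'],np.array([[c['fx'],0,c['cx']],[0,c['fy'],c['cy']],[0,0,1]]),None)[0].reshape(-1,2)
print((p-[240,190])*4)
im=vision.camera("side")[190:330,240:420,::-1]
cv2.imwrite("pics/side2.png", cv2.resize(im,None,fx=4,fy=4)); print(o['wrist_force'],bot.get_obs()['wrist_force'])
E
```

```text
time: 2.35
ee_pos: [0.5481, 0.1427, 0.1048]
tcp_rot: [-90.4, -12.8, 11.2]
wrist_force: [-0.1, 0.9, -0.3]
opening: -0.0
0 0 [0.0004 0.0163 0.0042] [ 0.0006 -0.0061  0.0037]
[[335.83263395 327.73101337]
 [322.54369183 360.64177376]]
[-0.07716249  0.86651331 -0.27422211] [0.56904706 0.29686178 0.38672076]
```

View pics/side2.png

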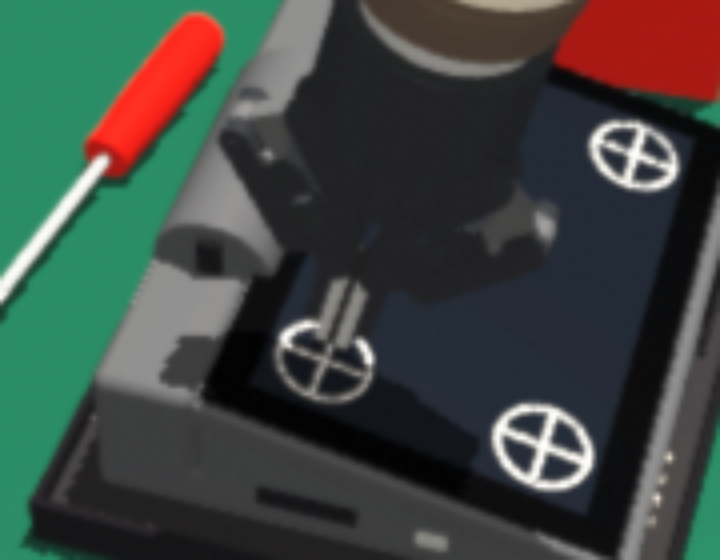

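The fingertip is at crop (335,343), just above the cross at (323,360). That agrees with the projection to a few mm, allowing for the pad width. I'll re-read the pose, since the lateral reading had jumped 4 mm.

```bash
python3 - <<'E'
from h import *
for i in range(4):
    go(0,0); print(bot.get_obs()['wrist_force'].round(2), bot.get_obs()['time']); 
    vision.camera("side")
E
```

```text
0 0 [0.0002 0.0164 0.0041] [ 0.0005 -0.0059  0.004 ]
[0.57 0.3  0.39] 2.4
0 0 [0.0002 0.0164 0.0041] [ 0.0005 -0.0059  0.004 ]
[-0.41 -0.16  0.27] 2.45
0 0 [0.0003 0.0163 0.004 ] [ 0.0005 -0.0058  0.0039]
[-0.05 -0.48 -0.58] 2.5
0 0 [0.0004 0.0162 0.004 ] [ 0.0005 -0.0057  0.0037]
[ 0.16 -0.26  0.37] 2.55
```

```bash
python3 -m crank '0.0003 0.006 0.004 0 -0.006 0.004;0.0003 0.012 0.004 0 -0.006 0.004;0.0003 0.012 0.004 0 -0.006 0.004;0.0003 0.012 0.004 0 -0.006 0.004'; python3 -m crank '0 0.001 0 0 0 0;0 0.002 0 0 0 0;0 0.002 0 0 0 0;0 0.002 0 0 0 0'; python3 -c "
from h import *
go(0,0)"
```

```text
time: 3.0
ee_pos: [0.5498, 0.1473, 0.0918]
tcp_rot: [-90.5, -12.4, 11.6]
wrist_force: [1.2, 0.4, -0.4]
opening: -0.0001
time: 3.4
ee_pos: [0.5504, 0.1473, 0.0905]
tcp_rot: [-90.5, -12.5, 11.6]
wrist_force: [0.4, 0.0, -0.7]
opening: 0.0005
0 0 [0.0005 0.0017 0.    ] [ 0.0005  0.0002 -0.0012]
```

```bash
python3 -m crank '0 0.001 0 0 0 0;0 0.002 0 0 0 0;0 0.002 0 0 0 0'; python3 -m crank '0 0.0005 0 0 0 0;0 0.001 0 0 0 0;0 0.001 0 0 0 0'
```

```text
time: 3.7
ee_pos: [0.5508, 0.1474, 0.0885]
tcp_rot: [-90.5, -12.5, 11.6]
wrist_force: [-1.8, -1.4, 2.8]
opening: 0.0003
time: 4.0
ee_pos: [0.5509, 0.1475, 0.0875]
tcp_rot: [-90.5, -12.5, 11.6]
wrist_force: [-4.2, -0.1, 4.2]
opening: -0.0005
```

Contact is made at about 5 N, so I'm lifting 25 mm and going to the top right cross.

```bash
python3 -m crank '0 -0.012 0 0 0 0;0 -0.025 0 0 0 0;0 -0.029 0 0 0 0;0 -0.029 0 0 0 0;0 -0.029 0 0 0 0'; python3 - <<'E'
from h import *
for i in range(3): print(bot.get_obs()['wrist_force'].round(2)); im=vision.camera("side")
go(1,.025)
cv2.imwrite("pics/side3.png", cv2.resize(im[190:330,240:420,::-1],None,fx=4,fy=4))
# shift of terminal: crosses in the scene image before/after
a=cv2.imread("pics/side0.png",0); b=cv2.cvtColor(im,cv2.COLOR_RGB2GRAY)
for x,y in [(398,229),(375,302)]:
    print(cv2.phaseCorrelate(np.float32(a[y-14:y+14,x-14:x+14]),np.float32(b[y-14:y+14,x-14:x+14])))
E
```

```text
time: 4.5
ee_pos: [0.5449, 0.1464, 0.1159]
tcp_rot: [-90.5, -12.5, 11.6]
wrist_force: [0.1, 0.5, 0.8]
opening: -0.0003
[0.05 0.47 0.75]
[ 0.47 -0.12 -0.5 ]
[-0.51  0.12 -0.62]
1 0.025 [ 0.0007  0.0022 -0.17  ] [ 0.0006  0.0003 -0.002 ]
((-0.013514059805576295, -0.02163738429097606), 0.9977387013700273)
((0.0052551927073825055, -0.010442988755224647), 0.9992477972308794)
```

View pics/side3.png

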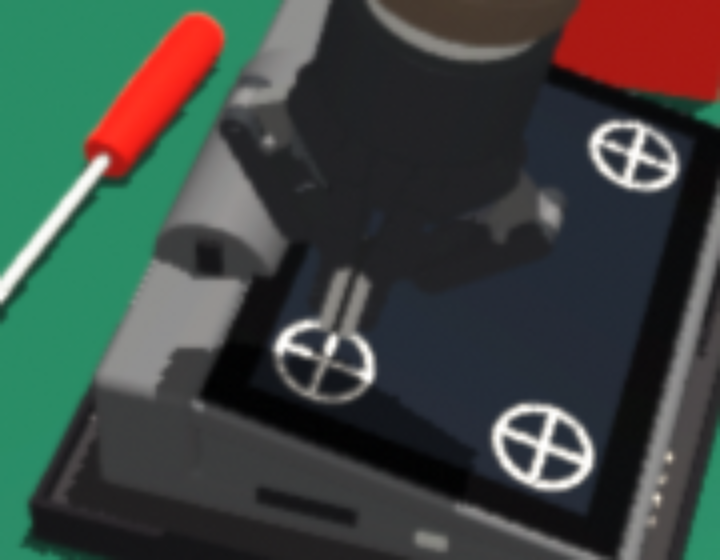

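The finger is lifted off the top left cross (crop (325,360)). The terminal hasn't moved: crosses shifted less than 0.03 px. I'll raise over the lid and traverse.

```bash
python3 -m crank '0 -0.035 0 0 0 0;-0.003 -0.035 -0.04 0 0 0;-0.003 -0.035 -0.085 0 0 0;-0.003 -0.035 -0.13 0 0 0;-0.003 -0.035 -0.17 0 0 0;-0.003 -0.018 -0.17 0 0 0;-0.003 0.002 -0.17 0 0 -0.002;-0.003 0.002 -0.17 0 0 -0.002'; python3 -m crank '0 0.01 0 0 0 0;0 0.018 0 0 0 0;0 0.018 0 0 0 0;0 0.018 0 0 0 0'; python3 -c "
from h import *
go(1,0)"
```

```text
time: 5.45
ee_pos: [0.575, -0.021, 0.1113]
tcp_rot: [-90.4, -12.3, 11.5]
wrist_force: [-1.3, -0.0, -0.5]
opening: -0.0003
time: 5.85
ee_pos: [0.5802, -0.0198, 0.0972]
tcp_rot: [-90.5, -12.6, 11.6]
wrist_force: [-0.8, 0.0, 0.7]
opening: -0.0001
1 0 [ 0.0033  0.0079 -0.0003] [0.0005 0.0007 0.0008]
```

```bash
python3 -m crank '0 0.003 0 0 0 0;0 0.006 0 0 0 0;0 0.006 0 0 0 0;0 0.006 0 0 0 0'; python3 -m crank '0 0.001 0 0 0 0;0 0.0025 0 0 0 0;0 0.0025 0 0 0 0'; python3 -c "
from h import *
go(1,0)"
```

```text
time: 6.25
ee_pos: [0.5815, -0.0198, 0.0911]
tcp_rot: [-90.5, -12.6, 11.6]
wrist_force: [-1.0, -0.2, -0.3]
opening: -0.0001
time: 6.55
ee_pos: [0.5821, -0.0197, 0.0887]
tcp_rot: [-90.5, -12.6, 11.6]
wrist_force: [-0.1, -1.2, 1.8]
opening: -0.0001
1 0 [ 0.0033 -0.0008  0.    ] [0.0006 0.0003 0.001 ]
```

```bash
python3 -m crank '0 0.0005 0 0 0 0;0 0.001 0 0 0 0;0 0.001 0 0 0 0'
```

```text
time: 6.85
ee_pos: [0.5822, -0.0198, 0.0878]
tcp_rot: [-90.5, -12.6, 11.6]
wrist_force: [-2.6, -0.1, 2.3]
opening: 0.0003
```

```bash
python3 - <<'E'
from h import *
for i in range(4): print(round(float(bot.get_obs()['wrist_force']@n),2)); vision.camera("side")
E
```

```text
2.76
2.49
2.65
3.68
```

About 2.9 N on average, which is a good tap. Now I'll lift and move down-screen to bottom right (90 mm along −x).

```bash
python3 -m crank '0 -0.015 0 0 0 0;0 -0.03 0 0 0 0;0 -0.03 0 0 0 0;-0.043 -0.03 0 0 0 0;-0.087 -0.03 0 0 0 0;-0.087 -0.03 0 0 0 0;-0.087 -0.03 0 0 0 0'; python3 -c "
from h import *
go(2,0)"
```

```text
time: 7.75
ee_pos: [0.4924, -0.038, 0.0985]
tcp_rot: [-90.5, -12.7, 11.6]
wrist_force: [0.4, -1.1, 1.2]
opening: 0.0001
2 0 [0.0005 0.0287 0.0001] [ 0.001  -0.0002  0.0022]
```

```bash
python3 -m crank '0 0.013 0 0 0 0;0 0.026 0 0 0 0;0 0.027 0 0 0 0;0 0.027 0 0 0 0;0 0.027 0 0 0 0'; python3 -m crank '0 0.001 0 0 0 0;0 0.0025 0 0 0 0;0 0.0025 0 0 0 0'; python3 - <<'E'
from h import *
go(2,0)
for i in range(3): print(round(float(bot.get_obs()['wrist_force']@n),2)); vision.camera("side")
E
```

```text
time: 8.25
ee_pos: [0.4986, -0.0368, 0.0715]
tcp_rot: [-90.5, -12.6, 11.6]
wrist_force: [-0.9, -0.6, 0.6]
opening: 0.0002
time: 8.55
ee_pos: [0.4992, -0.0368, 0.0694]
tcp_rot: [-90.5, -12.6, 11.6]
wrist_force: [0.3, 0.0, 1.9]
opening: -0.0001
2 0 [ 0.0002 -0.0012  0.    ] [0.0007 0.0003 0.0013]
1.81
2.16
1.87
```

```bash
python3 -m crank '0 0.0005 0 0 0 0;0 0.001 0 0 0 0;0 0.001 0 0 0 0'; python3 - <<'E'
from h import *
for i in range(3): print(round(float(bot.get_obs()['wrist_force']@n),2)); vision.camera("side")
E
```

```text
time: 9.0
ee_pos: [0.4992, -0.0368, 0.0684]
tcp_rot: [-90.5, -12.6, 11.6]
wrist_force: [-1.3, -0.5, 3.6]
opening: -0.0
3.79
3.02
3.19
```

About 3.3 N. Next I'll lift and traverse +170 mm in tool z to bottom left.

```bash
python3 -m crank '0 -0.015 0 0 0 0;0 -0.03 0 0 0 0;0 -0.03 0 0 0 0;0 -0.03 0.045 0 0 0;0 -0.03 0.09 0 0 0;0 -0.03 0.135 0 0 0;0 -0.03 0.17 0 0 0;0 -0.03 0.17 0 0 0'; python3 -m crank '0 0 0 0 0 0;0 0 0 0 0 0'; python3 -c "
from h import *
go(3,0)"
```

```text
time: 9.95
ee_pos: [0.4577, 0.1321, 0.0951]
tcp_rot: [-90.4, -12.6, 11.9]
wrist_force: [-0.3, -0.3, 0.9]
opening: -0.0001
time: 10.15
ee_pos: [0.4588, 0.1282, 0.0956]
tcp_rot: [-90.5, -12.6, 11.6]
wrist_force: [0.0, -0.7, -1.4]
opening: -0.0003
3 0 [0.0008 0.027  0.0005] [ 0.0009 -0.0001  0.0001]
```

```bash
python3 -m crank '0 0.013 0 0 0 0;0 0.025 0 0 0 0;0 0.025 0 0 0 0;0 0.025 0 0 0 0;0 0.025 0 0 0 0'; python3 -m crank '0 0.001 0 0 0 0;0 0.0025 0 0 0 0;0 0.0025 0 0 0 0'; python3 - <<'E'
from h import *
go(3,0)
for i in range(3): print(round(float(bot.get_obs()['wrist_force']@n),2)); vision.camera("side")
E
```

```text
time: 10.65
ee_pos: [0.4643, 0.1294, 0.0718]
tcp_rot: [-90.5, -12.6, 11.6]
wrist_force: [-0.3, 0.5, 0.8]
opening: -0.0002
time: 10.95
ee_pos: [0.4649, 0.1298, 0.0695]
tcp_rot: [-90.5, -12.6, 11.6]
wrist_force: [0.1, -0.3, 1.4]
opening: 0.0001
3 0 [ 0.0003  0.0002 -0.0001] [0.0005 0.0003 0.0013]
1.4
1.15
1.42
```

```bash
python3 -m crank '0 0.0005 0 0 0 0;0 0.0012 0 0 0 0;0 0.0012 0 0 0 0'; python3 - <<'E'
from h import *
for i in range(3): print(round(float(bot.get_obs()['wrist_force']@n),2)); vision.camera("side")
E
```

```text
time: 11.4
ee_pos: [0.4649, 0.1298, 0.0681]
tcp_rot: [-90.5, -12.6, 11.6]
wrist_force: [-1.7, -0.4, 4.2]
opening: 0.0002
4.48
4.45
3.69
```

About 4.2 N. I'll lift clear and check.

```bash
python3 -m crank '0 -0.02 0 0 0 0;0 -0.05 0 0 0 0;0 -0.09 0 0 0 0;0 -0.12 0 0 0 0;0 -0.12 0 0 0 0;0 -0.12 0 0 0 0;0 -0.12 0 0 0 0'; python3 - <<'E'
from h import *
im=vision.camera("scene"); cv2.imwrite("pics/scene9.png",im[:,:,::-1])
b=cv2.cvtColor(im,cv2.COLOR_RGB2GRAY); a=cv2.imread("pics/scene0.png",0)
for x,y in [(364,241),(280,230),(289,203),(368,213)]:
    print(np.round(cv2.phaseCorrelate(np.float32(a[y-14:y+14,x-14:x+14]),np.float32(b[y-14:y+14,x-14:x+14])),3) if 0 else cv2.phaseCorrelate(np.float32(a[y-14:y+14,x-14:x+14]),np.float32(b[y-14:y+14,x-14:x+14])))
print(bot.get_obs()['wrist_force'], bot.get_obs()['qd'].round(1))
E
```

```text
time: 12.25
ee_pos: [0.4388, 0.1254, 0.1839]
tcp_rot: [-90.5, -12.5, 11.6]
wrist_force: [-0.2, -0.1, -0.0]
opening: -0.0
((-0.02268664671014875, 0.07420399461986626), 0.9915455593003167)
((-0.07316216554929866, -0.03599255217100783), 0.9842004924350315)
((0.0473275527255943, 0.11849342844057453), 1.0000061426228948)
((-0.10611607977593884, -0.021263900185068962), 0.9606282658047146)
[-0.39647749 -0.24307132  0.01833142] [ 0.1  0.1  0.1  0.1 -0.   0. ]
```

View pics/scene9.png

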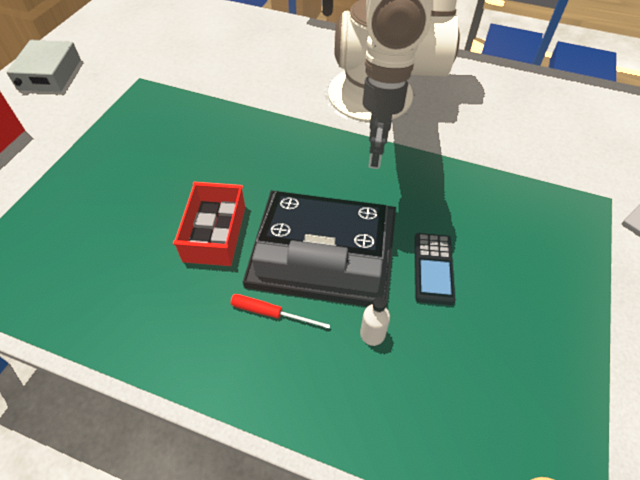

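The arm is clear, with the fingertip at (376,163). The crosses are within about 0.1 px of where they started, and the bin, handheld, screwdriver and bottle look unmoved.

```bash
python3 -c "
from workcell import bot
print(bot.job_done())"
```

```text
the job is handed in; nothing more can be done
None
```

I tapped all four crosses with the shut fingertips held square to the glass, in the order top left, top right, bottom right, bottom left. I lifted at least 25 mm after each tap and handed the job in at about 12.3 s.

- **Forces:** the steady force along the glass normal was about 5, 2.9, 3.3 and 4.2 N, in tap order. These are noisy to about 0.5 N. The top left value is a single reading at the upper edge of the good range.
- **Position:** the taps were within about 1 mm of the cross centres by measured pose, except top right, which I placed about 3 mm down-screen on purpose to keep clear of the lid.
- **Odd reading:** the top left tap also showed about 4 N sideways, towards the robot. I didn't find the cause; the picture right after showed the terminal unmoved.
- **Last checks:** in the final scene picture the crosses were within about 0.12 px of the first picture. The other objects looked untouched, the arm was at rest clear of everything, and the wrist force was near zero.

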